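# Clear the burnt relays from a dust extractor's relay board

## Robot

A 6-joint arm with a two-finger parallel gripper is mounted at the origin on the work surface. World frame = base frame: x ahead of the robot, y to its left, z up, the work surface at z = 0. Lengths are in m, angles in rad, forces in N, time in s.
With the tool pointing down it reaches from about 0.35 to 0.8 m from the base axis. Payload 7.3 kg.
Tool frame: the origin (TCP) lies midway between the tips of the shut fingers; the grasp point (between the pads) lies grip_point_offset behind it (grip_point_offset is the distance from the TCP to the grasp point, in m); z points along the fingers, y is the line along which they close (so a half turn about z gives the same grasp; the last joint's range is limited). The gripper opens to 85 mm and grips with 20 to 120 N. Pads are 22 mm wide; open, the fingers measure 114 mm over their backs; the gripper's body (76 mm by 85 mm) begins 54 mm behind the grasp point. The pads swing forward as they close: fully open they stand 13 mm farther back than shut.
Start: joints at [1.132, 0.342, 1.524, -0, 1.275, -0.146], TCP at [0.152, 0.503, 0.231] pointing down, gripper open.
Joint ranges: [-2.53, 2.53], [-0.77, 2.02], [0.04, 2.7], [-1, 4.14], [0.28, 2.66], [-3.11, 3.11]. Speed limits (rad/s): [2.57, 2.57, 3.14, 3.14, 3.14, 3.14].

## Interface

Orientations are given as a rotation vector (axis times angle).
In Python, from plant import get_state, camera, sign_off, grip_point_offset gives the robot as it stands.
- The arm moves only by the tool step_arm, never from a script. Its argument "rows" is text: rows parted by semicolons, each of 5 numbers parted by spaces: the shift along the world's x, y, z in units of 50 mm (1.0 is 50 mm), then the turn about the world's z in units of 8 degrees (1.0 is 8 degrees), then the finger opening in mm, from 0 to 85.4. A call has 1 to 8 rows; each row is the pose to reach, as a shift and turn from the pose commanded when the call began; what a row does not reach only later rows make up. A row lasts 1/8 s, in which the tool goes at most 62.5 mm and 10.7 degrees, less where a joint would pass 70% of its speed; a pose out of reach is approached as far as the arm can. A call with a gripper value outside its range is refused whole. The fingers move at their own pace and stop on an object; "newtons" is the grip in N (left out, the last holds). Time passes only in rows, so rows that repeat a pose let the fingers close. It gives the time, the measured TCP pose, the force, the opening and the grip force at its end, in the units of the state.
- get_state(): the state, without advancing time (a new reading comes with each control period).
- camera(name): name is "scene" or "top" or "wrist"; returns a dict with "pixels" (480x640x3 uint8, red, green, blue), "range_z" (480x640 float32, m along the optical axis (not along the pixel's ray), 0 where there is no reading), "fovy" (degrees; the focal length in pixels is half the picture's height over the tangent of half this angle, whatever the lens; pixels are square), "cx", "cy" (the principal point, pixels), "dist_coeffs" ([k1, k2, p1, p2, k3] as OpenCV has them; the pictures are not rectified), "camera_from_world" (4x4, takes a point from world to camera coordinates). Camera axes: x right, y down, z forward; pixel columns grow to the right and rows downward; lengths in m; the calibration is good to about 2 mm. A picture is of the moment at which its call begins.
- sign_off(): hands the job in; it is judged then, once.
The state is a dict: "time": time; "joints": joint angles; "qd": joint speeds; "joint_efforts": joint torques, N m; "eef_pos": TCP position; "tcp_rot": TCP orientation; "wrist_force": force on the tool from outside, world axes, zero at the start; "torque": the same for the moment, N m; "finger_gap": opening from 0.0 (shut) to 1.0 (fully open); "grip_force": force on a finger pad.
Only numpy, scipy, OpenCV 4.12 (cv2) and the standard library are available. Lean on these libraries where they do the work, as an engineer would, in place of code of your own. Each camera call takes 0.05 s, during which the arm holds its last target. There are 200 camera calls.

## Task

Service the extractor's relay board: rock every burnt relay (brown and sooty) gently side to side until it rises free, never dragging its socket up off the rail, and put it in the red tray. Push every clear relay that has crept up in its socket fully home, taking none of them out, and close every socket then left open with a yellow dust cap, fin up and sitting flush. Leave the other things on the bench alone.

Things in the scene. Friction and masses are not known exactly. Their poses are not given: they have to be found in the camera images.
- socket0_top (a point): Black relay socket 0 of six in a row on the rail of a zinc mounting plate, 54 mm apart, numbered towards +y of the row: centre of its flat top, 45 mm above the bench. x across the row (the way relays are rocked), y along it, z up. The raised part of a socket is 40 (x) by 38 (y) mm and 14 mm high; the lower terminal steps on both sides reach x = +-39 mm.
- socket1_top (a point): Like socket0_top, socket 1. Grey cable ducts 32 mm high run along both sides of the row, 53 to 78 mm from its middle line.
- socket2_top (a point): Like socket0_top, socket 2. All sockets: the rail clip is sprung; if the relay is pulled straight up, its socket starts to rise at about 6 N and then rises 1 mm per N.
- socket3_top (a point): Like socket0_top, socket 3.
- socket4_top (a point): Like socket0_top, socket 4.
- socket5_top (a point): Like socket0_top, socket 5.
- clear1_mid (a point): Sound relay, pale clear cover with copper coil, blue foot, white top; 85 g. Cover 36 x 36 x 50 mm, below it two rows of 13 mm brass blades at x = +-11 mm. The point is the centre of the cover, 25 mm above its underside; z up, x across the row of sockets. Home, the point is 70 mm and the top 95 mm above the bench.
- clear2_mid (a point): Like clear1, another sound relay. Any of the three may be home or have crept up: it then stands about 8 mm higher and snaps home under a push of 12 to 20 N on the middle of its top.
- clear3_mid (a point): Like clear1, another sound relay; home or crept up.
- burnt1_mid (a point): Burnt relay: dark brown cover, soot on top; may be absent. Same sizes, mass, blades, point and axes as clear1. It starts fully home in some socket, so its point is 70 mm above the bench.
- burnt2_mid (a point): Like burnt1; may be absent. In all relays each blade row is held by its own snap contact, which takes about 6 N and lets go once that row has risen 4 mm; from there it keeps the row up and no longer holds it. Both rows pulled at once take about 12 N.
- burnt3_mid (a point): Like burnt1; may be absent. Tilting a relay about 10 degrees over the lower cover edge on one side (at x = 18 mm) frees the far row; tilting it the other way with the freed row kept up frees the other; then it lifts out freely.
- cap1_fin (a point): Yellow dust cap, 25 g: open-bottomed cover 48 (x) by 46 (y) mm, flat top 14 mm above its lower rim, on it a grip fin 12 mm thick (x), 30 mm long (y), 18 mm high. The point is the middle of the fin, 23 mm above the rim; z up, x across the fin. It stands on its rim on the bench at the start.
- cap2_fin (a point): Like cap1. A cap drops over the raised part of a socket with 2 mm of play a side, its x along the socket's x (either way round); flush home its point is 57 mm above the bench.
- cap3_fin (a point): Like cap1, another dust cap.
- tray: Red open tray for scrap, loose, 190 mm (x) by 130 mm (y) by 45 mm high, walls 4 mm; origin at the centre of its underside, z up.
- cup: Bystander: red cup with brushes and a file, 66 mm across, 125 mm high; origin under its centre.
- dish: Bystander: white dish of amber beads, 76 mm across, 22 mm high; origin under its centre.

How it is judged:
By the outcome, as a careful person would: the job done as asked, in the order asked, and still so for the second after the job is handed in, with the robot touching nothing.
Of burnt1, burnt2, burnt3 only 2 to 3 are there at a start; the rules pass over those that are not, and their reading is None.
At some moment in a run one of cap1, cap2, cap3, tray may be knocked a few centimetres aside while the robot is not near it.
It also fails if it takes over 210 s, if anything falls off the work surface, if the arm or the gripper's body presses on something with over 40 N, if the wrist force passes 120 N, or if a joint passes its speed limit or range.

## Working session

There is one attempt and no reset: what is moved stays moved. The work goes in short steps, Python scripts to look and compute and a tool call to move; the robot and the scene stay as the last step left them, time stands still between calls to the robot, and variables do not carry over. Pictures are saved under pics/ and viewed, at most 14 in all, crops included, and the job is handed in when it is done.

Besides the shell and the picture viewer there is one more tool, called after "Emit:" in YAML: its name, and indented under it one key for each argument. step_arm: Moves the arm, as the interface text tells. Its arguments: {"type":"object","properties":{"rows":{"type":"string"},"newtons":{"type":"number"}},"required":["rows"]}

```bash
mkdir -p pics
cat > h.py <<'E'
import numpy as np, cv2
from plant import get_state, camera, sign_off, grip_point_offset
def K(c):
    f=240/np.tan(np.radians(c["fovy"])/2); return np.array([[f,0,c["cx"]],[0,f,c["cy"]],[0,0,1.]])
def ray(c,uv):
    n=cv2.undistortPoints(np.array(uv,float).reshape(-1,1,2),K(c),np.array(c["dist_coeffs"],float)).reshape(-1,2)
    T=np.array(c["camera_from_world"]);R,t=T[:3,:3],T[:3,3]
    return -R.T@t, np.c_[n,np.ones(len(n))]@R
def onz(c,uv,z):
    o,d=ray(c,uv); return o+d*((z-o[2])/d[:,2])[:,None]
def proj(c,P):
    T=np.array(c["camera_from_world"])
    return cv2.projectPoints(np.array(P,float).reshape(-1,1,3),cv2.Rodrigues(T[:3,:3])[0],T[:3,3],K(c),np.array(c["dist_coeffs"],float))[0].reshape(-1,2)
def world(c):
    v,u=np.mgrid[0:480,0:640]
    o,d=ray(c,np.c_[u.ravel(),v.ravel()]); return (o+d*c["range_z"].reshape(-1,1)).reshape(480,640,3)
def save(c,n): cv2.imwrite("pics/"+n,c["pixels"][:,:,::-1])
E
python3 - <<'E'
from h import *
print(grip_point_offset); s=get_state(); print(s)
for n in("scene","top"):
    c=camera(n); save(c,n+"0.png"); np.savez(n+"0.npz",**c); print(n,c["fovy"],c["dist_coeffs"],(c["range_z"]>0).mean())
    T=np.array(c["camera_from_world"]);print(-T[:3,:3].T@T[:3,3])
E
```

```text
0.0187
{'time': 0.0, 'joints': array([ 1.13197681e+00,  3.42726779e-01,  1.52505947e+00,  3.41404853e-05,
        1.27537267e+00, -1.46009745e-01]), 'qd': array([ 0.00106813, -0.00104523,  0.00151585, -0.00018216,  0.00249281,
       -0.00086916]), 'joint_efforts': array([-1.27045641e-03, -4.33679008e+01, -2.46013069e+01, -2.55763653e-04,
        7.94701598e-03, -1.59984222e-05]), 'eef_pos': array([0.15133517, 0.5022864 , 0.23060903]), 'tcp_rot': array([-4.58248092e-01, -3.10750294e+00,  2.34070055e-03]), 'wrist_force': array([-0.29694476, -0.4683634 , -0.16451825]), 'torque': array([-0.00692021, -0.00905923,  0.02728775]), 'grip_force': 0.0, 'finger_gap': 1.0002190995649618}
scene 49.69592202034371 [0.04936914 0.         0.         0.         0.        ] 0.99599609375
[ 1.07694523 -0.68333606  0.69575732]
top 56.61372135774443 [-0.07977733  0.          0.          0.          0.        ] 0.9959733072916667
[ 0.39453631 -0.0067405   0.89573904]
```

View pics/top0.png

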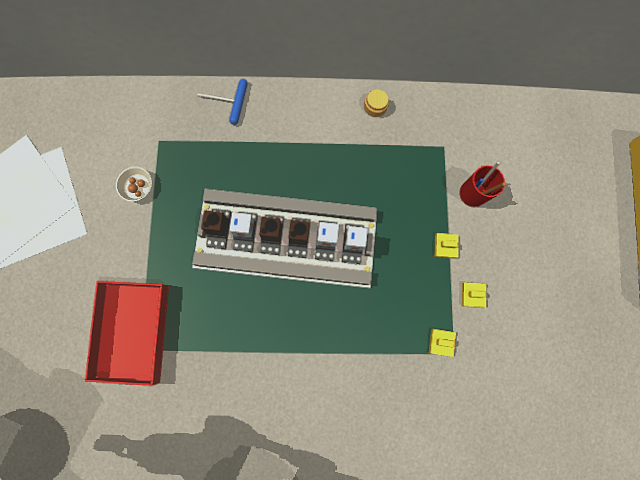

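View pics/scene0.png

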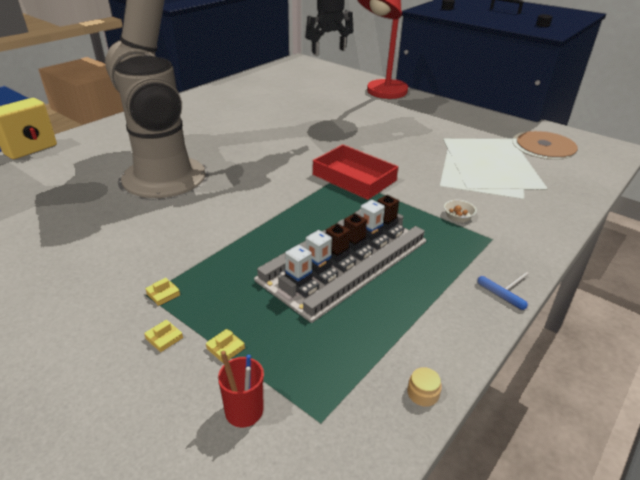

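The top view shows the row near (200–375, 190–285): burnt relays at (213,221), (270,229) and (299,232), and clear ones at (242,224), (328,236) and (356,238). The caps are at (447,245), (475,295) and (443,342), the tray is at (127,333), and the cup and dish are clear of the work. Next I'll measure heights and positions.

Run:
```python
from h import *
c=dict(np.load("top0.npz")); W=world(c)
hsv=cv2.cvtColor(c["pixels"],cv2.COLOR_RGB2HSV)
for (u,v) in [(213,221),(270,229),(299,232),(242,224),(328,236),(356,238)]:
    p=W[v-6:v+7,u-6:u+7].reshape(-1,3); print("relay",u,np.median(p,0).round(4))
# tops: mask z>0.085 in region, comps
m=((W[...,2]>0.085)&(W[...,2]<0.115)); m[:180]=0;m[300:]=0;m[:,:190]=0;m[:,390:]=0
n,l,st,ce=cv2.connectedComponentsWithStats(m.astype(np.uint8))
for i in range(1,n):
    if st[i,4]>100:
        pts=np.argwhere(l==i)[:,::-1]; P=W[l==i]; z=np.median(P[:,2])
        r=cv2.minAreaRect((onz(c,pts,z)[:,:2]*1000).astype(np.float32)); print(st[i,4],z.round(4),np.round(r[0],1),np.round(r[1],1),round(r[2],1))
def blob(mask,zs,name):
    n,l,st,ce=cv2.connectedComponentsWithStats(mask.astype(np.uint8))
    for i in range(1,n):
        if st[i,4]>200:
            P=W[l==i]; q=P[(P[:,2]>zs[0])&(P[:,2]<zs[1])][:,:2]*1000
            r=cv2.minAreaRect(q.astype(np.float32)); print(name,st[i,4],ce[i].round(),np.round(r[0],1),np.round(r[1],1),round(r[2],1),np.median(q,0).round(1))
H,S,V=hsv[...,0],hsv[...,1],hsv[...,2]
y=(H>24)&(H<36)&(S>150)&(V>100); y[:,:400]=0;y[:,500:]=0
blob(y,(0.008,0.02),"cap"); blob(y,(0.025,0.04),"fin")
red=((H<6)|(H>174))&(S>130); red[:,200:]=0
blob(red,(0.035,0.06),"tray")
# plate direction: duct tops
d=(np.abs(W[...,2]-0.032)<0.006); d[:180]=0;d[300:]=0;d[:,:180]=0;d[:,395:]=0
q=W[d][:,:2]*1000;r=cv2.minAreaRect(q.astype(np.float32)); print("duct",r)
```

```text
relay 213 [0.59   0.1595 0.0953]
relay 270 [0.5765 0.0536 0.0956]
relay 299 [5.719e-01 2.000e-04 9.560e-02]
relay 242 [0.5833 0.1045 0.103 ]
relay 328 [ 0.5637 -0.0527  0.1029]
relay 356 [ 0.5625 -0.1048  0.0957]
401 0.095 [591.8 161.3] [38.1 37.5] 85.1
432 0.1026 [585.5 107.1] [38.3 39.6] 84.9
391 0.0952 [581.4  54.1] [36.4 37.5] 84.6
385 0.0951 [5.762e+02 5.000e-01] [36.1 37.4] 85.2
411 0.1027 [570.2 -52.7] [36.1 39.2] 84.6
394 0.0955 [ 565.9 -106.3] [36.7 37.5] 84.6
cap 478 [447. 245.] [ 569.3 -301.5] [45.  48.8] 86.7 [ 562.8 -298.9]
cap 495 [474. 294.] [ 468.1 -354.5] [45. 48.] 86.9 [ 464.8 -352.5]
cap 535 [442. 342.] [ 373.4 -285.7] [46.9 48.1] 82.3 [ 372.1 -283.4]
fin 478 [447. 245.] [ 569.8 -301.8] [27.  12.2] 84.6 [ 569.  -300.9]
fin 495 [474. 294.] [ 467.7 -353.7] [12.4 27.1] 0.0 [ 467.6 -353.2]
fin 535 [442. 342.] [ 373.  -285.5] [31.3 11.2] 81.3 [ 372.6 -284.6]
tray 7380 [127. 333.] [384.3 328. ] [131.6 189.6] 88.3 [384.  331.6]
duct ((580.0947875976562, 28.504348754882812), (351.3123779296875, 157.74916076660156), 84.61868286132812)
```

Burnt relays are at indices 5, 3 and 2. The raised clear ones are at 4 (585,107) and 1 (570,-53), and the one at index 0 is home. The row is turned -5.4°. I'll move above burnt index 5.

Emit:
step_arm:
  rows: "8.8 -6.8 0 1.41 85;8.8 -6.8 0 1.41 85;8.8 -6.8 0 1.41 85;8.8 -6.8 0 1.41 85;8.8 -6.8 0 1.41 85;8.8 -6.8 0 1.41 85;8.8 -6.8 0 1.41 85;8.8 -6.8 0 1.41 85"
  newtons: 30

```text
time: 1.1
eef_pos: [0.5432, 0.1996, 0.231]
tcp_rot: [-0.151, -3.137, -0.0]
wrist_force: [0.1, 0.7, 0.8]
finger_gap: 1.001
grip_force: 0.0
```

Emit:
step_arm:
  rows: "0.8 -0.6 0 0 42;0.8 -0.6 0 0 42;0.8 -0.6 0 0 42"

```text
time: 1.48
eef_pos: [0.5812, 0.1713, 0.2306]
tcp_rot: [-0.151, -3.136, -0.0]
wrist_force: [-0.1, -0.6, 0.3]
finger_gap: 0.495
grip_force: 0.0
```

```bash
cat >> h.py <<'E'
def tops(c,zmin=0.085,zmax=0.115,box=(.5,.66,-.16,.22)):
    W=world(c); m=(W[...,2]>zmin)&(W[...,2]<zmax)&(W[...,0]>box[0])&(W[...,0]<box[1])&(W[...,1]>box[2])&(W[...,1]<box[3])
    n,l,st,ce=cv2.connectedComponentsWithStats(m.astype(np.uint8))
    for i in range(1,n):
        if st[i,4]>300:
            z=np.median(W[l==i][:,2]); pts=np.argwhere(l==i)[:,::-1]
            r=cv2.minAreaRect((onz(c,pts,z)[:,:2]*1000).astype(np.float32))
            print(st[i,4],"edge" if st[i,0]==0 or st[i,1]==0 or st[i,0]+st[i,2]==640 or st[i,1]+st[i,3]==480 else "", "z",(z*1000).round(1),np.round(r[0],1),np.round(r[1],1),round(r[2],1))
E
python3 - <<'E'
from h import *
c=camera("wrist"); save(c,"w1.png"); tops(c)
T=np.array(c["camera_from_world"]);print(-T[:3,:3].T@T[:3,3],T[2,:3],c["fovy"]); print(get_state()["eef_pos"])
c=camera("top");save(c,"t1.png");tops(c)
E
```

```text
485 edge z 91.1 [569.2 -87.2] [13. 40.] 69.5
2650  z 102.8 [569.  -45.9] [48.8 39.4] 84.8
2239  z 95.4 [575.2   4.4] [41.3 38.4] 84.7
2164  z 95.4 [579.8  56.7] [39.  37.2] 84.6
2423  z 103.1 [584.2 110.2] [38.6 39.4] 84.6
2073  z 95.5 [589.9 162.2] [35.6 37. ] 84.5
[0.50406294 0.17724354 0.3739428 ] [ 0.30031524 -0.02869798 -0.95340819] 65.64033443883793
[0.58097507 0.17176471 0.23105345]
397  z 95.0 [591.8 161.4] [37.7 37.5] 84.5
431  z 102.7 [585.6 107. ] [38.5 39.3] 84.6
389  z 95.1 [581.5  53.9] [36.6 37.3] 84.6
385  z 95.1 [575.9   0.6] [35.9 37.9] 84.4
407  z 102.8 [570.3 -52.7] [36.1 38.8] 84.6
397  z 95.3 [ 565.8 -106.4] [36.5 37.8] 84.6
```

View pics/w1.png

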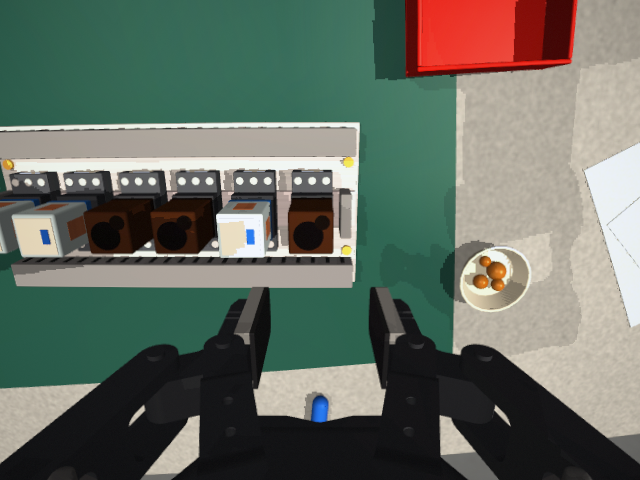

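The wrist view shows the row with burnt index 5 at (310,225) and the dish at (495,280). The finger pads are at (258,330) and (385,330). Now for the fingertip geometry and a fit of the row.

```bash
cat >> h.py <<'E'
def rowfit(c,lo=-2,idx=None):
    W=world(c); out=[]
    m=(W[...,2]>.085)&(W[...,2]<.115)&(W[...,0]>.5)&(W[...,0]<.66)&(W[...,1]>-.16)&(W[...,1]<.22)
    n,l,st,ce=cv2.connectedComponentsWithStats(m.astype(np.uint8))
    for i in range(1,n):
        if st[i,4]>300 and st[i,0]>0:
            z=np.percentile(W[l==i][:,2],60); k=(l==i)&(W[...,2]>z-.0025)
            r=cv2.minAreaRect((onz(c,np.argwhere(k)[:,::-1],z)[:,:2]*1000).astype(np.float32)); out.append((r[0][0],r[0][1],z*1000,*r[1]))
    return np.array(out)
E
python3 - <<'E'
from h import *
for n in("top","wrist"):
    c=camera(n); o=rowfit(c); print(n);print(o.round(1))
    k=np.round((o[:,1]+106)/53.7); A=np.polyfit(k,o[:,0],1),np.polyfit(k,o[:,1],1); print(A)
W=world(c); tcp=get_state()["eef_pos"]; a=np.array([.0965,.9953]); b=np.array([.9953,-.0965])
P=W.reshape(-1,3)-tcp; z=P[:,2]; y=P[:,:2]@a; x=P[:,:2]@b
for z0 in range(-5,60,5):
    k=(z*1000>z0)&(z*1000<=z0+5)&(abs(x)<.03)&(abs(y)<.07)
    if k.sum()>5:
        for s in(-1,1):
            q=k&(y*s>0)
            if q.sum()>3: print(z0,s,q.sum(),"y",(y[q].min()*1000).round(1),(y[q].max()*1000).round(1),"x",(x[q].min()*1000).round(1),(x[q].max()*1000).round(1))
E
```

```text
top
[[ 592.4  161.9   95.4   36.2   36.2]
 [ 587.3  108.   103.1   35.9   35.8]
 [ 582.2   54.2   95.6   35.9   35.7]
 [ 576.9    0.6   95.4   35.8   35.7]
 [ 571.8  -53.2  103.3   35.5   35.5]
 [ 566.5 -106.6   95.7   35.9   36.1]]
(array([  5.17504185, 566.59576125]), array([  53.71353302, -106.79514313]))
wrist
[[580.8  55.3  95.7  36.1  35.8]
 [570.  -51.2 103.2  37.8  35.6]
 [575.7   2.1  95.6  36.7  36.1]
 [585.8 108.9 103.4  36.   34.8]
 [590.8 162.2  95.7  35.7  35.5]]
(array([  5.16392212, 565.1326355 ]), array([  53.36629486, -104.65106201]))
0 -1 38 y -26.9 -22.2 x -10.1 9.1
0 1 46 y 19.6 23.2 x -10.1 9.7
5 -1 187 y -34.5 -22.1 x -11.3 10.4
5 1 173 y 19.5 31.3 x -11.5 10.0
10 -1 273 y -35.9 -22.1 x -11.5 11.1
10 1 272 y 19.3 32.9 x -11.6 11.1
15 -1 306 y -36.0 -22.1 x -11.3 11.3
15 1 301 y 19.2 33.1 x -11.7 10.5
20 -1 338 y -36.2 -22.2 x -12.1 11.1
20 1 322 y 19.2 33.1 x -11.8 10.9
25 -1 379 y -36.1 -22.1 x -11.5 11.2
25 1 369 y 19.2 33.1 x -11.9 11.4
30 -1 382 y -36.2 -22.1 x -11.8 11.4
30 1 378 y 19.2 33.5 x -11.9 11.7
35 -1 581 y -29.0 -22.2 x -12.1 11.7
35 1 604 y 19.2 26.2 x -12.2 11.3
40 -1 370 y -43.8 -22.2 x -13.4 10.4
40 1 359 y 19.2 40.2 x -13.6 10.1
45 -1 772 y -54.2 -23.5 x -14.5 -3.7
45 1 771 y 20.5 50.8 x -14.3 -1.4
50 -1 1299 y -55.3 -22.1 x -14.2 13.2
50 1 1277 y 19.1 52.6 x -14.5 12.6
55 -1 3684 y -57.0 -20.8 x -14.3 13.1
55 1 3734 y 17.5 54.2 x -14.9 12.7
```

Emit:
step_arm:
  rows: "0.22 -0.2 -1.1 0 40;0.22 -0.2 -2.2 0 40;0.22 -0.2 -2.2 0 40;0.22 -0.2 -2.2 0 40"

```text
time: 2.17
eef_pos: [0.5938, 0.1618, 0.1237]
tcp_rot: [0.149, 3.135, 0.001]
wrist_force: [-0.1, 0.3, 0.5]
finger_gap: 0.472
grip_force: 0.0
```

```bash
cat >> h.py <<'E'
def fingers(c,zr=(8,35)):
    W=world(c); s=get_state(); tcp=s["eef_pos"]
    a=np.array([.0958,.9954]); b=np.array([.9954,-.0958])
    P=(W.reshape(-1,3)-tcp)*1000; z=P[:,2]; y=P[:,:2]@a; x=P[:,:2]@b
    k=(z>zr[0])&(z<zr[1])&(abs(x)<16)&(abs(y)<50)
    yi=y[k&(y<0)].max(),y[k&(y>0)].min(); print("tcp",(tcp*1000).round(1),"inner faces y",np.round(yi,1),"mid",np.round(np.mean(yi),2),"x",np.round([x[k].min(),x[k].max()],1))
E
python3 - <<'E'
from h import *
c=camera("wrist"); save(c,"w2.png"); fingers(c); print(rowfit(c).round(1))
print(rowfit(camera("top")).round(1)); print(get_state()["wrist_force"])
E
```

```text
tcp [594.3 161.8 124.3] inner faces y [-21.1  18.2] mid -1.47 x [-12.4  11.2]
[[585.6 109.1 103.4  35.5  36.2]
 [580.5  56.1  95.6  37.   35.6]
 [590.5 162.1  95.7  35.6  35.8]]
[[ 587.2  107.8  103.1   35.9   35.8]
 [ 582.1   54.2   95.3   35.9   36.1]
 [ 577.     0.6   95.6   35.6   35.5]
 [ 571.5  -53.1  103.3   35.5   36.1]
 [ 566.6 -106.6   95.8   36.    35.7]]
[ 0.38797344 -0.95253488  0.28197335]
```

View pics/w2.png

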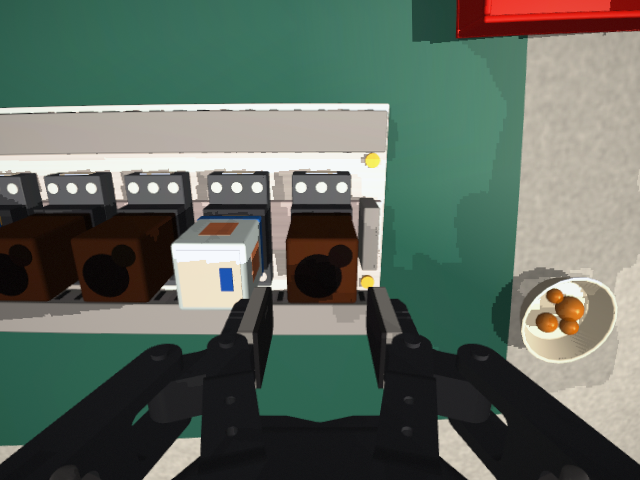

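Emit:
step_arm:
  rows: "-0.04 0.02 -0.3 0 40;-0.04 0.02 -0.3 0 40;-0.04 0.02 -0.3 0 40"

```text
time: 2.65
eef_pos: [0.5909, 0.1621, 0.1064]
tcp_rot: [-0.151, -3.138, -0.0]
wrist_force: [-0.1, 0.8, -0.4]
finger_gap: 0.467
grip_force: 0.0
```

Run:
```python
from h import *
for i in range(2):
    c=camera("wrist"); fingers(c); print(rowfit(c).round(1))
save(c,"w3.png")
```

```text
tcp [591.  162.1 106.5] inner faces y [-21.1  18.2] mid -1.46 x [-12.2  11.7]
[[580.3  55.9  95.6  36.8  36.8]
 [585.6 110.6 103.3  39.1  35.9]
 [590.7 162.1  95.7  35.6  36. ]]
tcp [591.1 162.1 106.6] inner faces y [-21.1  18.1] mid -1.48 x [-11.8  11.4]
[[580.7  55.8  95.6  36.9  36.4]
 [585.8 110.4 103.3  38.6  36. ]
 [590.9 162.   95.7  35.5  36. ]]
```

Emit:
step_arm:
  rows: "0 0.025 -0.2 0 40;0 0.025 -0.4 0 40;0 0.025 -0.65 0 40;0 0.025 -0.65 0 40"

```text
time: 3.25
eef_pos: [0.5899, 0.1632, 0.0721]
tcp_rot: [-0.151, -3.135, 0.001]
wrist_force: [0.4, -0.6, -0.3]
finger_gap: 0.473
grip_force: 0.0
```

Descended with no contact force. I'll close gently.

Emit:
step_arm:
  rows: "0 0 0 0 30;0 0 0 0 30;0 0 0 0 30;0 0 0 0 30"
  newtons: 40

```text
time: 3.75
eef_pos: [0.5905, 0.1634, 0.0736]
tcp_rot: [-0.15, -3.137, 0.0]
wrist_force: [-1.3, 1.6, -4.0]
finger_gap: 0.412
grip_force: 41.6
```

Run:
```python
from h import *
s=get_state();print(s["eef_pos"],s["wrist_force"],s["torque"],s["finger_gap"]*85.4)
```

```text
[0.59046889 0.16335719 0.07355619] [-1.31017888  1.57355924 -4.02070446] [ 0.04724825  0.38315158 -0.01204144] 35.18862030925597
```

Emit:
step_arm:
  rows: "0.03 -0.003 0 0 30;0.06 -0.006 0.01 0 30;0.08 -0.008 0.015 0 30;0.08 -0.008 0.015 0 30"

```text
time: 4.25
eef_pos: [0.5925, 0.1632, 0.0736]
tcp_rot: [-0.15, -3.132, 0.001]
wrist_force: [-7.0, 1.1, -2.3]
finger_gap: 0.41
grip_force: 41.8
```

Emit:
step_arm:
  rows: "0.03 -0.003 0.01 0 30;0.06 -0.006 0.02 0 30;0.1 -0.01 0.03 0 30;0.1 -0.01 0.03 0 30"

```text
time: 4.75
eef_pos: [0.5973, 0.1627, 0.0749]
tcp_rot: [-0.15, -3.132, 0.001]
wrist_force: [-7.2, 1.5, -4.5]
finger_gap: 0.41
grip_force: 41.3
```

Emit:
step_arm:
  rows: "0.04 -0.004 0.01 0 30;0.08 -0.008 0.02 0 30;0.08 -0.008 0.02 0 30"

```text
time: 5.12
eef_pos: [0.6012, 0.1623, 0.0757]
tcp_rot: [-0.15, -3.131, 0.001]
wrist_force: [-7.1, 1.4, -5.1]
finger_gap: 0.414
grip_force: 40.9
```

Run:
```python
from h import *
c=camera("scene"); p=proj(c,[.59,.162,.07])[0].astype(int); print(p)
im=c["pixels"][p[1]-60:p[1]+60,p[0]-80:p[0]+80,::-1]; cv2.imwrite("pics/s1.png",cv2.resize(im,None,fx=5,fy=5,interpolation=cv2.INTER_CUBIC))
```

```text
[385 208]
```

View pics/s1.png

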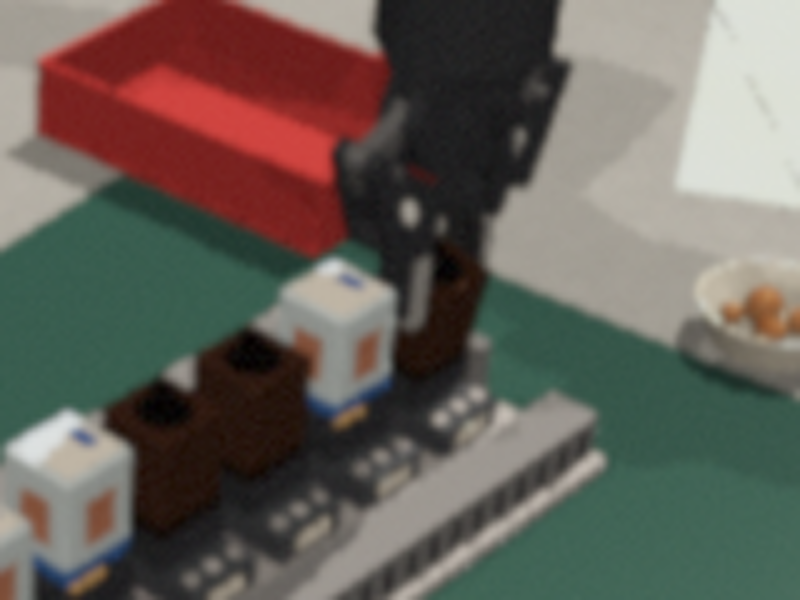

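Relay index 5 at (440,310) in the crop is tilted about 12° towards +x, and its socket is seated. Now I'll rock it back with the freed row held up.

Emit:
step_arm:
  rows: "-0.05 0.005 0.02 0 30;-0.1 0.01 0.035 0 30;-0.15 0.014 0.05 0 30;-0.2 0.019 0.06 0 30;-0.2 0.019 0.06 0 30"

```text
time: 5.8
eef_pos: [0.597, 0.1629, 0.0822]
tcp_rot: [0.151, 3.13, 0.002]
wrist_force: [5.2, -1.4, -3.9]
finger_gap: 0.411
grip_force: 41.4
```

Emit:
step_arm:
  rows: "-0.05 0.005 0 0 30;-0.1 0.01 0 0 30;-0.15 0.014 0 0 30;-0.15 0.014 0 0 30"

```text
time: 6.3
eef_pos: [0.591, 0.1636, 0.0835]
tcp_rot: [0.15, 3.126, 0.002]
wrist_force: [9.0, -1.7, 2.4]
finger_gap: 0.416
grip_force: 41.9
```

Emit:
step_arm:
  rows: "-0.05 0.005 0.01 0 30;-0.1 0.01 0.02 0 30;-0.14 0.014 0.02 0 30;-0.14 0.014 0.02 0 30"

```text
time: 6.8
eef_pos: [0.584, 0.1643, 0.0845]
tcp_rot: [0.15, 3.126, 0.002]
wrist_force: [7.8, -0.6, 1.8]
finger_gap: 0.41
grip_force: 42.0
```

```bash
cat >> h.py <<'E'
def crop(P,name,f=5):
    c=camera("scene"); p=proj(c,P)[0].astype(int)
    im=c["pixels"][max(0,p[1]-60):p[1]+60,p[0]-80:p[0]+80,::-1]; cv2.imwrite("pics/"+name,cv2.resize(im,None,fx=f,fy=f,interpolation=cv2.INTER_CUBIC))
E
python3 -c "
from h import *
crop([.59,.162,.07],'s2.png')"
```

```text
(no output)
```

View pics/s2.png

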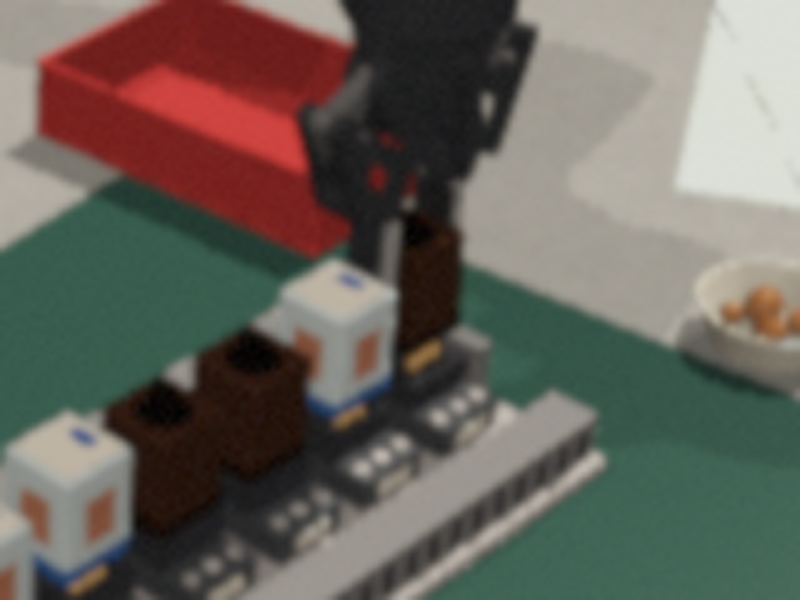

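The relay now leans to -x and brass blades show at (420,352), so both rows are free. I'll lift slowly.

Emit:
step_arm:
  rows: "0.03 0 0.06 0 30;0.05 0 0.12 0 30;0.08 0 0.18 0 30"

```text
time: 7.22
eef_pos: [0.5831, 0.1645, 0.0906]
tcp_rot: [-0.15, -3.138, -0.0]
wrist_force: [-0.7, 0.3, -1.4]
finger_gap: 0.41
grip_force: 41.6
```

Emit:
step_arm:
  rows: "0 0 0.9 0 30;0 0 1.8 0 30;-0.8 0.8 1.8 0 30;-1.6 1.7 1.8 0 30;-2.4 2.5 1.8 0 30;-3.1 3.3 1.8 0 30;-3.1 3.3 1.8 0 30;-3.1 3.3 1.8 0 30"

```text
time: 8.22
eef_pos: [0.4285, 0.3293, 0.1803]
tcp_rot: [0.149, 3.138, -0.0]
wrist_force: [0.1, 0.1, -0.6]
finger_gap: 0.403
grip_force: 41.6
```

```bash
cat >> h.py <<'E'
def tray(c):
    W=world(c); hsv=cv2.cvtColor(c["pixels"],cv2.COLOR_RGB2HSV); H,S=hsv[...,0],hsv[...,1]
    m=((H<6)|(H>174))&(S>130)&(W[...,1]>.15)&(W[...,2]>-.01)&(W[...,2]<.06)
    print("tray",cv2.minAreaRect((W[m][:,:2]*1000).astype(np.float32)))
def caps(c):
    W=world(c); hsv=cv2.cvtColor(c["pixels"],cv2.COLOR_RGB2HSV); H,S,V=cv2.split(hsv)
    m=((H>22)&(H<38)&(S>130)&(V>70)&(W[...,1]<.25)&(W[...,0]<.66)&(W[...,2]<.09)).astype(np.uint8)
    n,l,st,ce=cv2.connectedComponentsWithStats(m)
    for i in range(1,n):
        if st[i,4]<150: continue
        z=W[l==i][:,2]; zt=np.percentile(z,97); k=(l==i)&(W[...,2]>zt-.005)
        if k.sum()<10: continue
        r=cv2.minAreaRect((onz(c,np.argwhere(k)[:,::-1],zt)[:,:2]*1000).astype(np.float32))
        R=cv2.minAreaRect((W[l==i][:,:2]*1000).astype(np.float32))
        print("cap",st[i,4],"fintop z",(zt*1000).round(1),np.round(r[0],1),np.round(r[1],1),round(r[2],1),"whole",np.round(R[0],1),np.round(R[1],1),round(R[2],1))
E
python3 - <<'E'
from h import *
c=camera("top"); tray(c); caps(c); o=rowfit(c); print(o.round(1))
crop([.59,.162,.05],'s3.png')
E
```

```text
tray ((384.0834045410156, 337.4380187988281), (151.2960968017578, 199.98822021484375), 87.55870056152344)
cap 503 fintop z 34.2 [ 568.8 -300.6] [26.6 12.3] 87.4 whole [ 569.3 -304.1] [51.4 48.4] 85.4
cap 528 fintop z 32.7 [ 467.5 -354.1] [11.8 28.9] 0.4 whole [ 468.8 -354.8] [47.2 48.6] 88.9
cap 562 fintop z 33.3 [ 373.4 -284.6] [30.4 11.6] 82.2 whole [ 373.3 -285.7] [46.9 49.1] 80.7
[[ 587.4  107.8  103.2   36.    35.2]
 [ 582.1   54.3   95.5   35.7   36.1]
 [ 576.8    0.6   95.6   35.7   35.4]
 [ 571.8  -53.1  103.3   35.6   36. ]
 [ 566.6 -106.6   96.    35.6   35.7]]
```

Emit:
step_arm:
  rows: "0 0 -1.2 0 30;0 0 -2.2 0 30;0 0 -2.6 0 30;0 0 -2.6 0 30;0 0 -2.6 0 50;0 0 -2.6 0 50;0 0 -1.3 0 50;0 0 0 0 50"

```text
time: 9.32
eef_pos: [0.4282, 0.3292, 0.1771]
tcp_rot: [-0.151, -3.138, 0.0]
wrist_force: [1.1, 0.4, -0.1]
finger_gap: 0.586
grip_force: 0.0
```

Emit:
step_arm:
  rows: "0.8 -1.3 0.2 0 40;1.6 -2.6 0.2 0 40;2.4 -4 0.2 0 40;3.06 -5.46 0.2 0 40;3.06 -5.46 0.2 0 40;3.06 -5.46 0.2 0 40;3.06 -5.46 0.2 0 40"

```text
time: 10.2
eef_pos: [0.5812, 0.0565, 0.1856]
tcp_rot: [0.152, 3.138, 0.001]
wrist_force: [-1.1, 1.0, 0.3]
finger_gap: 0.47
grip_force: 0.0
```

Run:
```python
from h import *
c=camera("top"); save(c,"t2.png"); print(get_state()["eef_pos"])
c=camera("wrist"); fingers(c); print(rowfit(c).round(1))
a=cv2.imread("pics/t2.png")[180:400,80:400]; b=cv2.imread("pics/s3.png")
cv2.imwrite("pics/m1.png",np.vstack([cv2.resize(a,(500,340)),cv2.resize(b[150:,:],(500,259))]))
```

```text
[0.58093769 0.05724552 0.18553828]
tcp [580.8  57.7 185.5] inner faces y [-21.5  17.7] mid -1.91 x [-11.7  12.2]
[[ 565.4 -105.2   95.9   37.    34.8]
 [ 570.3  -51.8  103.3   36.4   35.5]
 [ 575.4    1.3   95.7   36.1   35.6]
 [ 580.5   54.6   95.7   35.6   35.4]
 [ 585.4  107.6  103.4   35.3   35.3]]
```

View pics/m1.png

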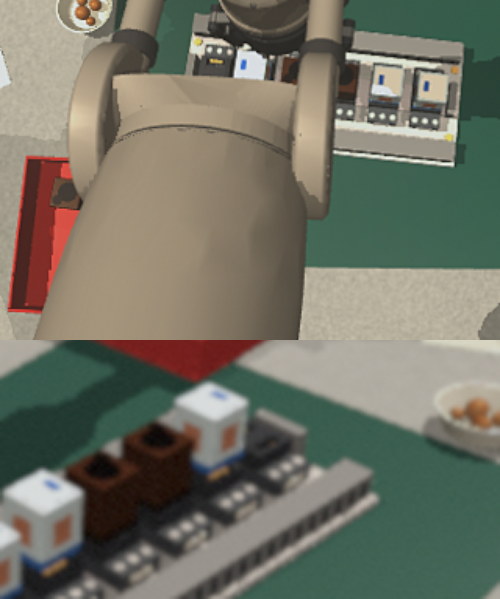

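The burnt relay stands in the tray at (65,190) in the picture, and socket 5 is empty and seated. Next is index 3.

Emit:
step_arm:
  rows: "0 -0.03 -0.8 0 40;0 -0.03 -1.55 0 40;0 -0.03 -1.55 0 40;0 -0.03 -1.55 0 40"

```text
time: 10.8
eef_pos: [0.5821, 0.0558, 0.1092]
tcp_rot: [0.148, 3.136, 0.0]
wrist_force: [-0.0, -0.3, 0.5]
finger_gap: 0.469
grip_force: 0.0
```

Run:
```python
from h import *
for i in range(2):
    c=camera("wrist"); fingers(c)
print(rowfit(c).round(1))
```

```text
tcp [582.4  55.6 109.6] inner faces y [-20.9  18.3] mid -1.28 x [-12.2  11.4]
tcp [582.4  55.4 109.6] inner faces y [-20.7  18.3] mid -1.21 x [-12.   11.6]
[[570.3 -51.5 103.2  36.7  36.3]
 [575.3   1.6  95.7  35.8  35.5]
 [580.4  54.6  95.7  35.6  35.8]
 [585.4 107.1 103.4  35.9  35.8]]
```

Emit:
step_arm:
  rows: "-0.02 0.006 -0.25 0 40;-0.02 0.006 -0.5 0 40;-0.02 0.006 -0.73 0 40;-0.02 0.006 -0.73 0 40"

```text
time: 11.4
eef_pos: [0.5795, 0.0552, 0.0696]
tcp_rot: [-0.151, -3.135, -0.0]
wrist_force: [-0.1, -0.1, 0.4]
finger_gap: 0.47
grip_force: 0.0
```

Emit:
step_arm:
  rows: "0 0 0 0 30;0 0 0 0 30;0 0 0 0 30;0 0 0 0 30"

```text
time: 11.9
eef_pos: [0.58, 0.0552, 0.0709]
tcp_rot: [-0.151, -3.137, -0.0]
wrist_force: [-1.6, -0.2, -4.2]
finger_gap: 0.421
grip_force: 41.5
```

Emit:
step_arm:
  rows: "0.03 -0.003 0 0 30;0.07 -0.007 0.01 0 30;0.11 -0.011 0.02 0 30;0.15 -0.014 0.035 0 30;0.19 -0.018 0.045 0 30;0.23 -0.022 0.055 0 30;0.26 -0.025 0.065 0 30;0.26 -0.025 0.065 0 30"

```text
time: 12.9
eef_pos: [0.5903, 0.0543, 0.0729]
tcp_rot: [-0.15, -3.13, -0.0]
wrist_force: [-7.7, 0.7, -4.1]
finger_gap: 0.416
grip_force: 40.9
```

Emit:
step_arm:
  rows: "-0.05 0.005 0.02 0 30;-0.1 0.01 0.035 0 30;-0.15 0.014 0.05 0 30;-0.2 0.019 0.06 0 30;-0.2 0.019 0.06 0 30"

```text
time: 13.52
eef_pos: [0.5863, 0.0546, 0.0794]
tcp_rot: [0.15, 3.13, 0.0]
wrist_force: [5.5, -0.9, -1.8]
finger_gap: 0.41
grip_force: 41.6
```

Emit:
step_arm:
  rows: "-0.05 0.005 0 0 30;-0.1 0.01 0 0 30;-0.15 0.014 0 0 30;-0.2 0.019 0.01 0 30;-0.25 0.024 0.02 0 30;-0.29 0.028 0.02 0 30;-0.29 0.028 0.02 0 30"

```text
time: 14.4
eef_pos: [0.5737, 0.0558, 0.0817]
tcp_rot: [0.15, 3.125, -0.0]
wrist_force: [8.3, -0.9, 1.8]
finger_gap: 0.412
grip_force: 42.1
```

Emit:
step_arm:
  rows: "0.03 0 0.06 0 30;0.05 0 0.12 0 30;0.08 0 0.18 0 30"

```text
time: 14.78
eef_pos: [0.5725, 0.0564, 0.0877]
tcp_rot: [-0.15, -3.137, -0.0]
wrist_force: [0.0, -0.3, -1.0]
finger_gap: 0.411
grip_force: 41.7
```

Emit:
step_arm:
  rows: "0 0 1.0 0 30;0 0 2.05 0 30;-0.7 1 2.05 0 30;-1.4 2 2.05 0 30;-2.2 3 2.05 0 30;-2.9 4 2.05 0 30;-3.6 5 2.05 0 30;-3.9 5.48 2.05 0 30"

```text
time: 15.78
eef_pos: [0.3754, 0.3322, 0.1901]
tcp_rot: [-0.146, -3.137, -0.0]
wrist_force: [0.2, -0.6, -0.3]
finger_gap: 0.409
grip_force: 41.7
```

Emit:
step_arm:
  rows: "0 0 0 0 30;0 0 0 0 30"

```text
time: 16.02
eef_pos: [0.3781, 0.3297, 0.1898]
tcp_rot: [-0.15, -3.138, 0.001]
wrist_force: [0.3, 0.0, -0.7]
finger_gap: 0.41
grip_force: 41.7
```

Run:
```python
from h import *
c=camera("top"); tray(c); caps(c); print(rowfit(c).round(1))
c=camera("wrist"); tray(c)
W=world(c);m=(W[...,2]>.045)&(W[...,2]<.075)&(W[...,0]>.29)&(W[...,0]<.49)&(W[...,1]>.25)&(W[...,1]<.4); print(m.sum(),np.median(W[m],0),W[m].min(0),W[m].max(0)) if m.any() else 0
```

```text
tray ((384.1222839355469, 337.88702392578125), (152.93910217285156, 199.31459045410156), 88.05433654785156)
cap 504 fintop z 33.2 [ 568.9 -300.9] [26.6 12.4] 87.4 whole [ 569.4 -304. ] [50.8 48.8] 85.4
cap 526 fintop z 33.3 [ 467.4 -353.9] [11.8 28.7] 0.4 whole [ 468.7 -354.5] [46. 49.] 88.0
cap 558 fintop z 32.9 [ 373.4 -284.8] [30.4 11.6] 82.2 whole [ 373.6 -285.7] [47.7 48.9] 81.9
[[ 587.   107.9  103.1   36.2   36.4]
 [ 576.7    0.6   95.6   35.7   36. ]
 [ 571.7  -53.1  103.2   35.6   35.9]
 [ 566.5 -106.8   96.    35.8   35.7]]
tray ((377.8135986328125, 324.7779846191406), (145.19570922851562, 188.70506286621094), 85.13534545898438)
1772 [0.33253325 0.34932006 0.04566394] [0.29001248 0.26262739 0.04500377] [0.46660706 0.39563194 0.04816678]
```

Good. I'll release relay 2 in the tray.

Emit:
step_arm:
  rows: "0 0 -1.2 0 30;0 0 -2.2 0 30;0 0 -2.8 0 30;0 0 -2.8 0 30;0 0 -2.8 0 50;0 0 -2.8 0 50;0 0 -1.3 0 50;0 0 0 0 50"

```text
time: 17.12
eef_pos: [0.3779, 0.3302, 0.1773]
tcp_rot: [0.151, 3.137, 0.001]
wrist_force: [1.4, 0.4, -0.4]
finger_gap: 0.589
grip_force: 0.0
```

Emit:
step_arm:
  rows: "0.8 -1 0 0 40;1.6 -2 0 0 40;2.4 -3 0 0 40;3.2 -4 0 0 40;3.9 -5 0 0 40;3.95 -6 0 0 40;3.95 -6.56 0 0 40;3.95 -6.56 0 0 40"

```text
time: 18.12
eef_pos: [0.5757, 0.0002, 0.176]
tcp_rot: [0.156, 3.136, -0.0]
wrist_force: [0.4, 1.0, -1.4]
finger_gap: 0.472
grip_force: 0.0
```

Emit:
step_arm:
  rows: "0 0 -0.8 0 40;0 0 -1.55 0 40;0 0 -1.55 0 40;0 0 -1.55 0 40"

```text
time: 18.62
eef_pos: [0.5764, 0.003, 0.0992]
tcp_rot: [0.149, 3.135, 0.0]
wrist_force: [1.0, 0.1, 0.1]
finger_gap: 0.465
grip_force: 0.0
```

Run:
```python
from h import *
for i in range(2):
    c=camera("wrist"); fingers(c)
print(rowfit(c).round(1))
```

```text
tcp [576.6   2.8  99.5] inner faces y [-20.9  18.4] mid -1.28 x [-12.   11.5]
tcp [576.6   2.6  99.4] inner faces y [-20.9  18.3] mid -1.29 x [-11.9  12. ]
[[ 564.9 -105.1   95.8   37.3   36.2]
 [ 585.2  106.5  103.2   36.9   36.5]
 [ 570.4  -48.8  103.3   42.5   35.9]
 [ 575.3    0.8   95.7   35.6   35.8]
 [ 574.2  -21.7  110.9    7.3   24.8]
 [ 575.7   23.4  111.3   14.7   20.7]]
```

Emit:
step_arm:
  rows: "-0.01 -0.008 -0.2 0 40;-0.01 -0.008 -0.4 0 40;-0.01 -0.008 -0.54 0 40;-0.01 -0.008 -0.54 0 40"

```text
time: 19.23
eef_pos: [0.5743, 0.0019, 0.0694]
tcp_rot: [-0.151, -3.136, -0.0]
wrist_force: [-0.6, -0.0, 0.4]
finger_gap: 0.471
grip_force: 0.0
```

Emit:
step_arm:
  rows: "0 0 0 0 30;0 0 0 0 30;0 0 0 0 30;0 0 0 0 30"

```text
time: 19.73
eef_pos: [0.5747, 0.0019, 0.0703]
tcp_rot: [-0.15, -3.138, -0.0]
wrist_force: [-2.1, 0.4, -1.5]
finger_gap: 0.414
grip_force: 40.0
```

Emit:
step_arm:
  rows: "0.03 -0.003 0 0 30;0.07 -0.007 0.01 0 30;0.11 -0.011 0.02 0 30;0.15 -0.014 0.035 0 30;0.19 -0.018 0.045 0 30;0.23 -0.022 0.055 0 30;0.26 -0.025 0.065 0 30;0.26 -0.025 0.065 0 30"

```text
time: 20.72
eef_pos: [0.5846, 0.0011, 0.0722]
tcp_rot: [-0.15, -3.13, -0.001]
wrist_force: [-8.5, 0.1, -1.4]
finger_gap: 0.418
grip_force: 40.2
```

Emit:
step_arm:
  rows: "-0.05 0.005 0.02 0 30;-0.1 0.01 0.035 0 30;-0.15 0.014 0.05 0 30;-0.2 0.019 0.06 0 30;-0.2 0.019 0.06 0 30"

```text
time: 21.35
eef_pos: [0.5805, 0.0012, 0.0788]
tcp_rot: [0.15, 3.131, -0.001]
wrist_force: [5.5, 0.0, 2.4]
finger_gap: 0.414
grip_force: 42.0
```

Emit:
step_arm:
  rows: "-0.05 0.005 0 0 30;-0.1 0.01 0 0 30;-0.15 0.014 0 0 30;-0.2 0.019 0.01 0 30;-0.25 0.024 0.02 0 30;-0.29 0.028 0.02 0 30;-0.29 0.028 0.02 0 30"

```text
time: 22.22
eef_pos: [0.5678, 0.0024, 0.0808]
tcp_rot: [0.15, 3.126, -0.001]
wrist_force: [8.5, -1.7, 4.8]
finger_gap: 0.412
grip_force: 42.8
```

Emit:
step_arm:
  rows: "0.03 0 0.06 0 30;0.05 0 0.12 0 30;0.08 0 0.18 0 30"

```text
time: 22.6
eef_pos: [0.5665, 0.0031, 0.0866]
tcp_rot: [-0.15, -3.136, -0.0]
wrist_force: [0.4, 1.0, -1.5]
finger_gap: 0.413
grip_force: 42.0
```

Emit:
step_arm:
  rows: "0 0 1.0 0 30;0 0 2.05 0 30;-0.7 1 2.05 0 30;-1.5 2 2.05 0 30;-2.2 3 2.05 0 30;-2.9 4 2.05 0 30;-3.6 5 2.05 0 30;-4.3 5.9 2.05 0 30"

```text
time: 23.6
eef_pos: [0.3505, 0.2991, 0.1891]
tcp_rot: [-0.15, -3.137, 0.001]
wrist_force: [0.3, 0.9, -0.3]
finger_gap: 0.416
grip_force: 42.1
```

Emit:
step_arm:
  rows: "-0.43 0.62 0 0 30;-0.43 0.62 0 0 30;-0.43 0.62 0 0 30;-0.43 0.62 0 0 30"

```text
time: 24.1
eef_pos: [0.3315, 0.3281, 0.189]
tcp_rot: [-0.153, -3.138, 0.001]
wrist_force: [0.5, 0.4, -0.7]
finger_gap: 0.41
grip_force: 42.0
```

Run:
```python
from h import *
c=camera("top"); save(c,"t3.png"); tray(c); print(rowfit(c).round(1))
c=camera("wrist"); save(c,"w4.png")
cv2.imwrite("pics/m2.png",np.hstack([cv2.resize(cv2.imread("pics/t3.png")[150:420,60:420],(400,300)),cv2.resize(cv2.imread("pics/w4.png"),(400,300))]))
```

```text
tray ((383.7457580566406, 338.45556640625), (152.84408569335938, 199.24362182617188), 88.62794494628906)
[[ 587.1  107.6  103.2   36.    35.8]
 [ 571.8  -53.   103.2   35.5   35.7]
 [ 566.6 -106.9   95.8   35.1   36.3]]
```

View pics/m2.png

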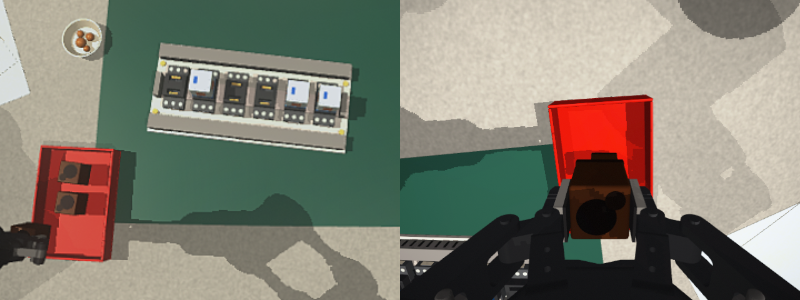

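The tray holds two standing relays at (73,172) and (72,203). The third is held above its -x end; it only appears outside the tray because of parallax. The row's sockets are all seated. Releasing.

Emit:
step_arm:
  rows: "0 0 -1.2 0 30;0 0 -2.2 0 30;0 0 -2.78 0 30;0 0 -2.78 0 30;0 0 -2.78 0 50;0 0 -2.78 0 50;0 0 -1.3 0 50;0 0 0 0 50"

```text
time: 25.2
eef_pos: [0.3308, 0.3289, 0.1774]
tcp_rot: [0.151, 3.138, 0.0]
wrist_force: [0.9, 1.5, -1.1]
finger_gap: 0.586
grip_force: 0.0
```

Emit:
step_arm:
  rows: "1 -0.8 0 0 0;2 -1.6 0 0 0;3 -2.4 0 0 0;4 -3.2 0 0 0;5 -4 0 0 0;5.1 -4.4 0 0 0;5.1 -4.4 0 0 0;5.1 -4.4 0 0 0"

```text
time: 26.2
eef_pos: [0.5855, 0.1097, 0.1758]
tcp_rot: [0.15, 3.137, 0.001]
wrist_force: [-0.6, 0.5, -0.3]
finger_gap: 0.002
grip_force: 0.0
```

Run:
```python
from h import *
s=get_state();print(s["eef_pos"],s["tcp_rot"],s["finger_gap"],s["wrist_force"])
c=camera("wrist"); print(rowfit(c).round(1)); W=world(c)
P=(W.reshape(-1,3)-s["eef_pos"])*1000; k=(abs(P[:,0])<30)&(abs(P[:,1])<30)&(P[:,2]<15)&(P[:,2]>-15); print(P[k].min(0),P[k].max(0),P[k].mean(0))
```

```text
[0.58547564 0.10966786 0.1758456 ] [1.50280282e-01 3.13728686e+00 8.99469652e-04] 0.001975785780761544 [-0.60475092  0.53497297 -0.29795853]
[[570.3 -51.3 103.2  37.4  35.6]
 [585.6 108.3 103.5  35.6  35.3]]
[-12.03218866 -14.14166044   2.79631905] [-4.88126839 12.93660968 14.99418732] [-9.18703634 -0.52008629 10.25989491]
```

Emit:
step_arm:
  rows: "0 -0.01 -0.7 0 0;0 -0.01 -1.36 0 0;0 -0.01 -1.4 0 0;0 -0.01 -1.4 0 0"

```text
time: 26.75
eef_pos: [0.5861, 0.1093, 0.1063]
tcp_rot: [0.149, 3.137, 0.001]
wrist_force: [0.8, 0.1, -0.2]
finger_gap: -0.006
grip_force: 0.0
```

Emit:
step_arm:
  rows: "0 0 -0.04 0 0;0 0 -0.08 0 0;0 0 -0.12 0 0"

```text
time: 27.12
eef_pos: [0.5873, 0.1086, 0.1018]
tcp_rot: [0.15, 3.134, 0.001]
wrist_force: [-1.8, -0.5, 18.9]
finger_gap: -0.002
grip_force: 9.4
```

Emit:
step_arm:
  rows: "0 0 -0.04 0 0;0 0 -0.04 0 0"

```text
time: 27.38
eef_pos: [0.5879, 0.1086, 0.1002]
tcp_rot: [0.151, 3.132, 0.001]
wrist_force: [0.1, 0.1, 9.8]
finger_gap: 0.001
grip_force: 4.9
```

Emit:
step_arm:
  rows: "0 0 -0.06 0 0;0 0 -0.12 0 0;0 0 -0.12 0 0"

```text
time: 27.75
eef_pos: [0.5874, 0.1085, 0.0949]
tcp_rot: [0.15, 3.133, 0.001]
wrist_force: [-4.5, -0.2, 22.9]
finger_gap: -0.003
grip_force: 11.1
```

Force is 22.9 N at z = 95, so it's home. I'll lift off, move to index 1 and do the same, target (570.8, -51.8).

Emit:
step_arm:
  rows: "0 0 0.5 0 0;-0.2 -1.5 0.6 0 0;-0.33 -3.23 0.6 0 0;-0.33 -3.23 0.6 0 0;-0.33 -3.23 0.6 0 0;-0.33 -3.23 0.6 0 0"

```text
time: 28.5
eef_pos: [0.5693, -0.0525, 0.1209]
tcp_rot: [-0.151, -3.138, -0.001]
wrist_force: [-0.6, 0.2, 0.2]
finger_gap: -0.003
grip_force: 0.0
```

Run:
```python
from h import *
s=get_state();print(s["eef_pos"]); c=camera("wrist"); print(rowfit(c).round(1)); c=camera("top"); print(rowfit(c).round(1))
```

```text
[ 0.56927445 -0.05250125  0.12092979]
[[ 564.9 -106.    95.9   35.7   35.6]
 [ 569.6  -52.9  103.2   35.5   34.6]
 [ 584.7  101.    95.6   26.8   36.3]]
[[587.1 108.1  95.9  35.4  35.9]]
```

Emit:
step_arm:
  rows: "0.02 0.012 -0.3 0 0;0.02 0.012 -0.36 0 0;0.02 0.012 -0.44 0 0;0.02 0.012 -0.5 0 0"

```text
time: 29.1
eef_pos: [0.571, -0.052, 0.0966]
tcp_rot: [0.149, 3.136, -0.0]
wrist_force: [-0.5, -0.3, -0.1]
finger_gap: 0.002
grip_force: 0.0
```

Emit:
step_arm:
  rows: "0 0 -0.04 0 0;0 0 -0.08 0 0;0 0 -0.12 0 0"

```text
time: 29.48
eef_pos: [0.5716, -0.0522, 0.0947]
tcp_rot: [0.149, 3.133, -0.001]
wrist_force: [-12.4, 2.4, 45.6]
finger_gap: -0.002
grip_force: 22.9
```

Emit:
step_arm:
  rows: "0 0 0.6 0 0;0 0 1.8 0 20;0 0 1.8 0 40"

```text
time: 29.85
eef_pos: [0.5728, -0.0526, 0.1843]
tcp_rot: [0.149, 3.129, -0.002]
wrist_force: [0.2, -0.0, -1.0]
finger_gap: 0.417
grip_force: 0.0
```

Run:
```python
from h import *
s=get_state();print(s["eef_pos"],s["joints"]); c=camera("wrist"); print(rowfit(c).round(1));caps(c); c=camera("top"); caps(c); print(rowfit(c).round(1))
```

```text
[ 0.57275388 -0.05260227  0.18429747] [-2.24854954e-01  4.67847871e-01  1.46199298e+00  8.87708985e-05
  1.20304360e+00 -1.70029187e+00]
[[ 565.3 -106.2   96.    35.9   35.9]
 [ 570.3  -53.3   96.    35.6   35.8]
 [ 585.1  106.3   95.8   37.4   35.8]]
cap 3048 fintop z 33.0 [ 567.5 -299.9] [31.4 12.6] 84.7 whole [ 570.9 -302.2] [47.6 53.2] 85.9
cap 205 fintop z 17.1 [ 361.5 -316.7] [24.1 48. ] 87.8 whole [ 361.1 -315.9] [49.8 23.7] 5.6
[[ 587.   107.9   95.7   36.2   36.2]
 [ 566.6 -106.6   95.8   35.9   35.8]]
```

Emit:
step_arm:
  rows: "-0.1 -0.9 0 -1.3 40;-0.1 -1.8 0 -2.6 40;-0.1 -2.7 0 -3.9 40;-0.1 -3.6 0 -5.2 40;-0.1 -4.5 0 -6.5 40;-0.1 -4.94 0 -7.8 40;-0.1 -4.94 0 -9.1 40;-0.1 -4.94 0 -10.4 40"

```text
time: 30.95
eef_pos: [0.5643, -0.2992, 0.1771]
tcp_rot: [-2.2, -2.236, 0.001]
wrist_force: [-0.5, 0.4, -0.2]
finger_gap: 0.468
grip_force: 0.0
```

Emit:
step_arm:
  rows: "0 0 -0.6 -0.66 40;0 0 -1.2 -0.66 40;0 0 -1.2 -0.66 40"

```text
time: 31.32
eef_pos: [0.5632, -0.2978, 0.1155]
tcp_rot: [-2.29, -2.137, 0.003]
wrist_force: [-0.8, -0.6, 0.2]
finger_gap: 0.466
grip_force: 0.0
```

```bash
cat >> h.py <<'E'
def cf(c):
    "grip mid seen by wrist camera, generic yaw; world mm"
    s=get_state(); tcp=s["eef_pos"]; R=cv2.Rodrigues(s["tcp_rot"])[0]
    P=((world(c).reshape(-1,3)-tcp)@R)*1000; z=-P[:,2]; y=P[:,1]; x=P[:,0]
    k=(z>8)&(z<35)&(abs(x)<16)&(abs(y)<50)
    a,b=y[k&(y<0)].max(),y[k&(y>0)].min(); m=np.array([(x[k].min()+x[k].max())/2,(a+b)/2,0])
    print("tcp",(tcp*1000).round(1),"angle",np.degrees(np.arctan2(-R[0,1],R[1,1])).round(2),"fingers seen at",(tcp*1000+R@m)[:2].round(1),"gap",round(b-a,1))
E
python3 - <<'E'
from h import *
c=camera("wrist"); save(c,"w5.png"); cf(c);caps(c); c=camera("top"); save(c,"t4.png"); caps(c); print(rowfit(c).round(1)); tray(c)
cv2.imwrite("pics/m3.png",np.hstack([cv2.resize(cv2.imread("pics/t4.png"),(400,300)),cv2.resize(cv2.imread("pics/w5.png"),(400,300))]))
E
```

```text
tcp [ 564.4 -298.6  117.8] angle -93.96 fingers seen at [ 563.2 -299.1] gap 39.1
cap 4638 fintop z 33.0 [ 569.  -301.5] [30.  11.1] 86.2 whole [ 568.9 -302.6] [45.9 50.9] 86.2
cap 4333 fintop z 33.0 [ 361.6 -329.9] [31.4 15.3] 81.7 whole [ 358.8 -331.3] [47. 49.] 81.9
cap 3786 fintop z 33.0 [ 469.9 -353.6] [31.9 13.2] 87.0 whole [ 467.7 -359.4] [54.8 48.5] 86.3
cap 490 fintop z 33.4 [ 569.  -300.8] [26.6 12.1] 87.1 whole [ 569.2 -304.3] [50.7 48.6] 86.1
[[ 587.2  107.9   95.6   35.6   35.8]
 [ 571.7  -53.5   95.8   35.6   35.6]
 [ 566.7 -106.7   95.8   35.7   35.8]]
tray ((383.9827575683594, 337.60369873046875), (151.28956604003906, 199.88934326171875), 87.843017578125)
```

View pics/m3.png

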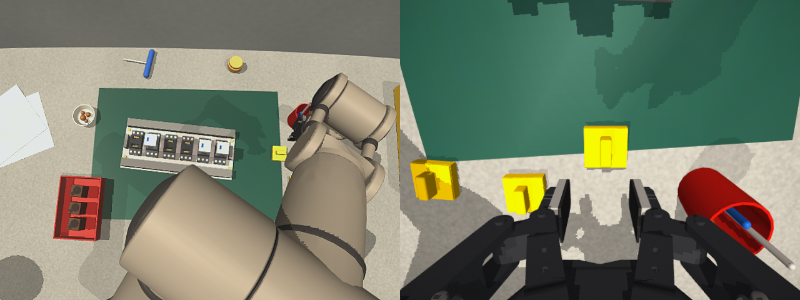

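The top view shows three relays in the tray, and the wrist view shows caps at (605,147), (523,193) and (433,180), with the cup to the right. Cap3 has been knocked to about (361,-330). I'll grasp cap1.

Emit:
step_arm:
  rows: "0.115 -0.04 -0.7 0 40;0.115 -0.04 -1.4 0 40;0.115 -0.04 -1.9 0 40;0.115 -0.04 -1.95 0 40;0.115 -0.04 -1.95 0 40"

```text
time: 32.05
eef_pos: [0.572, -0.302, 0.0242]
tcp_rot: [2.295, 2.141, 0.001]
wrist_force: [0.3, 0.3, 1.0]
finger_gap: 0.467
grip_force: 0.0
```

Run:
```python
from h import *
c=camera("wrist"); save(c,"w6.png"); cf(c);caps(c); print(get_state()["wrist_force"])
```

```text
tcp [ 572.2 -302.1   24.4] angle -93.97 fingers seen at [ 572.2 -302.3] gap 0.4
cap 10078 fintop z 33.0 [ 563.6 -300.3] [30.7 22.1] 86.0 whole [ 567.4 -309.2] [60.  50.8] 87.0
cap 2322 fintop z 15.7 [ 463.2 -331.7] [54.3 20.5] 33.6 whole [ 477.1 -325.4] [117.8  22.2] 31.4
[-0.27649212 -0.30570814  0.4235192 ]
```

Emit:
step_arm:
  rows: "-0.03 0.01 -0.11 0 40;-0.03 0.01 -0.11 0 25;-0.03 0.01 -0.11 0 5;-0.03 0.01 -0.11 0 5;-0.03 0.01 -0.11 0 5;-0.03 0.01 -0.11 0 5"
  newtons: 35

```text
time: 32.85
eef_pos: [0.5698, -0.301, 0.0175]
tcp_rot: [2.297, 2.143, 0.0]
wrist_force: [-0.7, 0.6, 3.9]
finger_gap: 0.127
grip_force: 36.6
```

Emit:
step_arm:
  rows: "0 0 1.2 0 5;0 0 2.4 0 5;0.02 1.2 2.65 -0.19 5;0.05 2.4 2.65 -0.19 5;0.08 3.6 2.65 -0.19 5;0.1 4.8 2.65 -0.19 5;0.12 6 2.65 -0.19 5;0.12 6.06 2.65 -0.19 5"

```text
time: 33.85
eef_pos: [0.5751, 0.0062, 0.1493]
tcp_rot: [-2.319, -2.118, -0.0]
wrist_force: [0.7, -0.3, -1.0]
finger_gap: 0.128
grip_force: 36.1
```

Emit:
step_arm:
  rows: "0 0 0 0 5;0 0 0 0 5;0 0 -1 0 5;0 0 -1 0 5"

```text
time: 34.35
eef_pos: [0.5731, 0.001, 0.0965]
tcp_rot: [-2.323, -2.106, 0.008]
wrist_force: [0.0, 0.1, 0.5]
finger_gap: 0.128
grip_force: 36.1
```

```bash
cat >> h.py <<'E'
def socks(c,zr=(.040,.050)):
    "dark flat tops at 45 mm in open sockets"
    W=world(c); m=(W[...,2]>zr[0])&(W[...,2]<zr[1])
    for i in range(6):
        X=np.array([566.6+5.18*i,-106.7+53.72*i])/1000
        k=m&(abs(W[...,0]-X[0])<.03)&(abs(W[...,1]-X[1])<.026)
        if k.sum()>60:
            r=cv2.minAreaRect((onz(c,np.argwhere(k)[:,::-1],.045)[:,:2]*1000).astype(np.float32)); print("sock",i,k.sum(),np.round(r[0],1),np.round(r[1],1),round(r[2],1))
E
python3 - <<'E'
from h import *
c=camera("wrist"); save(c,"w7.png"); cf(c);caps(c); print(rowfit(c).round(1)); socks(c); print("top"); c=camera("top"); socks(c); caps(c)
E
```

```text
tcp [574.7   1.   98.7] angle -95.6 fingers seen at [ 5.745e+02 -4.000e-01] gap 0.3
cap 861 fintop z 89.8 [575.2  22.4] [ 2.7 47.3] 84.6 whole [566.2  18.8] [62.5 18.4] 16.3
[[586.  102.2  96.   24.3  35.6]
 [572.9  -4.1  98.2  36.2  36.1]
 [568.1 -49.   96.1  32.4  22.4]]
sock 2 1316 [577.9  15.3] [10.9 39.8] 84.6
sock 3 4871 [581.7  54.5] [38.  40.2] 84.5
sock 4 283 [584.9  90.6] [ 3.7 39.3] 83.7
top
sock 3 69 [597.5  53.5] [36.5 10.4] 82.1
sock 5 87 [596.7 182.1] [19.3 39.6] 71.2
```

View pics/w7.png

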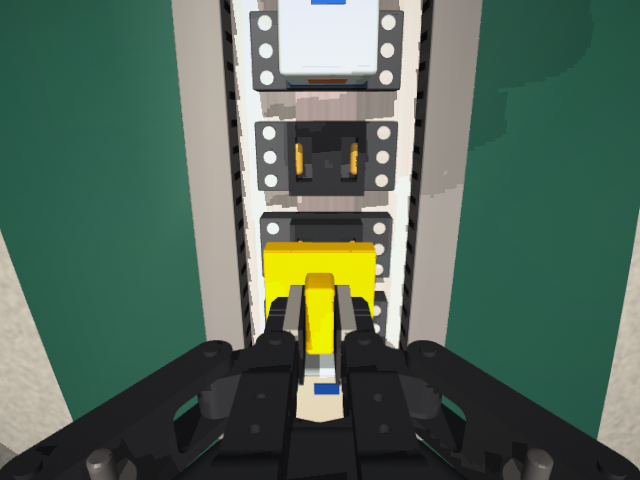

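The wrist view shows the cap at (320,265) above socket 2, with the open socket 3 at (328,155). The cap looks about 2–3 mm to -x. I'll go lower and compare at the same height.

Emit:
step_arm:
  rows: "0.04 0.015 -0.3 0 5;0.04 0.015 -0.6 0 5;0.04 0.015 -0.6 0 5"

```text
time: 34.83
eef_pos: [0.5767, 0.003, 0.0682]
tcp_rot: [-2.324, -2.111, 0.003]
wrist_force: [0.1, -1.0, 0.1]
finger_gap: 0.126
grip_force: 36.1
```

```bash
cat >> h.py <<'E'
def edge(c):
    "front (+y) edge of held cap's flat top/front face, and steps of the sockets"
    W=world(c); H,S,V=cv2.split(cv2.cvtColor(c["pixels"],cv2.COLOR_RGB2HSV)); tcp=get_state()["eef_pos"]
    a=np.array([.0958,.9954]); b=np.array([.9954,-.0958]); o=np.array([.5770,.0006])
    m=((H>22)&(H<38)&(S>130)&(V>70)&(np.abs(W[...,:2]-tcp[:2]).max(2)<.045))
    P=W[m]; x=(P[:,:2]-o)@b*1000; y=(P[:,:2]-o)@a*1000; z=P[:,2]*1000
    k=y>np.percentile(y,97)-3
    print("tcp",(tcp*1000).round(1),"row-x,y of tcp",((tcp[:2]-o)@b*1000).round(1),((tcp[:2]-o)@a*1000).round(1))
    print("cap front y",np.percentile(y,98).round(1),"x",np.percentile(x[k],[1,99]).round(1),"mid",np.percentile(x[k],[1,99]).mean().round(2),"z",np.percentile(z[k],[2,98]).round(1))
    xx=(W[...,:2]-o)@b*1000; yy=(W[...,:2]-o)@a*1000
    for zz,h in((45,20),(31,39)):
        for i in range(-2,4):
            k=(abs(W[...,2]*1000-zz)<3)&(abs(yy-54*i)<21)&(abs(xx)<45)&(V<120)
            if k.sum()>150: print("sock",i+2,"z",zz,k.sum(),"x",np.percentile(xx[k],[1,99]).round(1),"y",np.percentile(yy[k],[1,99]).round(1)-54*i)
E
python3 - <<'E'
from h import *
c=camera("wrist"); save(c,"w8.png"); edge(c)
E
```

```text
tcp [577.2   3.   68.9] row-x,y of tcp -0.0 2.4
cap front y 23.3 x [-23.8  22.7] mid -0.53 z [52.  66.2]
sock 3 z 45 5917 x [-20.2  19.3] y [-18.7  19. ]
sock 4 z 45 314 x [-20.3  19. ] y [-19.2 -16.3]
sock 1 z 31 350 x [-39.2  38. ] y [ 8.4 19.7]
sock 2 z 31 2135 x [-39.1  37.8] y [-18.3  19.1]
sock 3 z 31 5594 x [-38.9  37.6] y [-18.8  19. ]
sock 4 z 31 3639 x [-39.1  37.8] y [-19.2  18.2]
```

View pics/w8.png

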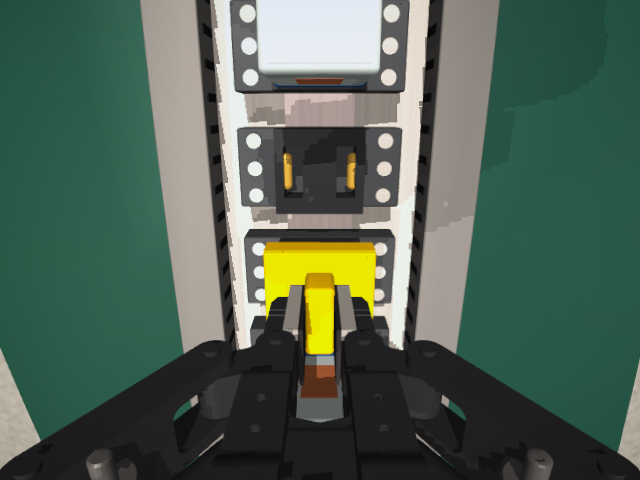

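Cap and socket 2 mid-lines agree to within 0.3 mm (cap at (320,265), socket steps symmetric). Lowering.

Emit:
step_arm:
  rows: "0 0 -0.08 0 5;0 0 -0.16 0 5;0 0 -0.24 0 5;0 0 -0.32 0 5;0 0 -0.34 0 5;0 0 -0.34 0 5"

```text
time: 35.62
eef_pos: [0.5776, 0.0029, 0.0525]
tcp_rot: [-2.325, -2.112, 0.0]
wrist_force: [0.5, 0.4, -0.3]
finger_gap: 0.129
grip_force: 36.1
```

Emit:
step_arm:
  rows: "0 0 -0.03 0 5;0 0 -0.04 0 5;0 0 -0.04 0 30;0 0 -0.04 0 30;0 0 0.3 0 30;0 0 1.5 0 30"

```text
time: 36.38
eef_pos: [0.5757, 0.003, 0.1263]
tcp_rot: [-2.322, -2.109, 0.007]
wrist_force: [1.6, 0.3, 0.3]
finger_gap: 0.349
grip_force: 0.0
```

Emit:
step_arm:
  rows: "-0.3 -1.2 0 0 40;-0.6 -2.4 0 0 40;-1 -3.6 0 0 40;-1.4 -4.8 0 0 40;-1.8 -6 0 0.38 40;-2.2 -7 0 0.38 40;-2.2 -7.1 0 0.38 40;-2.2 -7.1 0 0.38 40"

```text
time: 37.38
eef_pos: [0.4677, -0.3521, 0.1282]
tcp_rot: [2.269, 2.172, 0.001]
wrist_force: [0.1, 0.9, 0.5]
finger_gap: 0.466
grip_force: 0.0
```

Run:
```python
from h import *
c=camera("wrist"); cf(c);caps(c); print("top"); c=camera("top"); caps(c); print(rowfit(c).round(1))
```

```text
tcp [ 468.  -351.3  128.1] angle -92.43 fingers seen at [ 467.7 -353.5] gap 39.3
cap 4621 fintop z 33.1 [ 360.1 -330.7] [30.8 13.5] 80.4 whole [ 354.6 -332.5] [50.  55.4] 81.6
cap 4195 fintop z 33.0 [ 468.5 -354.7] [29.9 11.3] 87.2 whole [ 467.4 -355.4] [45.9 49.1] 87.1
top
cap 534 fintop z 67.5 [578.1   1.4] [11.7 28.5] 1.1 whole [578.5   2. ] [47.5 47.7] 85.3
cap 527 fintop z 33.0 [ 467.4 -354. ] [11.8 28.9] 0.4 whole [ 468.9 -354.5] [46.9 48.4] 89.5
cap 552 fintop z 32.9 [ 358.4 -329.5] [29.9 11.8] 82.1 whole [ 358.9 -331. ] [47.1 47.5] 81.4
[[ 587.2  107.8   95.7   36.5   35.9]
 [ 571.6  -53.5   95.8   35.7   35.6]
 [ 566.5 -106.7   95.9   35.6   35.9]]
```

Emit:
step_arm:
  rows: "0.015 -0.02 -0.8 -0.05 40;0.015 -0.02 -1.6 -0.05 40;0.015 -0.02 -2.05 -0.05 40;0.015 -0.02 -2.05 -0.05 40;0.015 -0.02 -2.05 -0.05 40"

```text
time: 38.1
eef_pos: [0.4694, -0.3528, 0.0263]
tcp_rot: [2.273, 2.166, 0.0]
wrist_force: [0.4, 0.4, 0.8]
finger_gap: 0.466
grip_force: 0.0
```

Emit:
step_arm:
  rows: "0 0 -0.16 0 40;0 0 -0.16 0 25;0 0 -0.16 0 5;0 0 -0.16 0 5;0 0 -0.16 0 5;0 0 -0.16 0 5"

```text
time: 38.85
eef_pos: [0.4685, -0.3534, 0.0174]
tcp_rot: [2.276, 2.165, 0.0]
wrist_force: [-0.6, 0.5, 4.0]
finger_gap: 0.125
grip_force: 36.8
```

Emit:
step_arm:
  rows: "0 0 1.2 0 5;0 0 2.4 0 5;0.3 1.1 2.65 -0.1 5;0.6 2.2 2.65 -0.2 5;0.9 3.3 2.65 -0.34 5;1.2 4.4 2.65 -0.34 5;1.5 5.5 2.65 -0.34 5;1.8 6.6 2.65 -0.34 5"

```text
time: 39.85
eef_pos: [0.5585, -0.0213, 0.1494]
tcp_rot: [-2.327, -2.11, 0.0]
wrist_force: [1.1, -0.3, -0.4]
finger_gap: 0.128
grip_force: 36.3
```

Emit:
step_arm:
  rows: "0.3 1 0 0 5;0.48 1.6 0 0 5;0.48 1.6 0 0 5;0.48 1.6 0 0 5;0.48 1.6 -0.8 0 5;0.48 1.6 -1.6 0 5;0.48 1.6 -1.6 0 5;0.48 1.6 -1.6 0 5"

```text
time: 40.85
eef_pos: [0.5832, 0.056, 0.071]
tcp_rot: [2.327, 2.108, 0.002]
wrist_force: [0.7, -0.4, 0.5]
finger_gap: 0.132
grip_force: 36.3
```

Run:
```python
from h import *
c=camera("wrist"); save(c,"w9.png"); edge(c);print(get_state()["tcp_rot"])
```

```text
tcp [583.6  56.2  71.5] row-x,y of tcp 1.2 56.0
cap front y 76.3 x [-22.3  24.2] mid 0.96 z [54.8 69. ]
sock 4 z 45 221 x [-20.3  19.5] y [17. 19.]
sock 5 z 45 6354 x [-20.4  19. ] y [-19.2  14.4]
sock 2 z 31 360 x [-39.   37.9] y [ 6.6 19.3]
sock 3 z 31 1639 x [-39.1  37.9] y [-18.3  19. ]
sock 4 z 31 2701 x [-39.1  37.8] y [-18.7  18.8]
sock 5 z 31 6831 x [-39.   37.6] y [-19.2  18. ]
[2.32607427 2.10828434 0.0034523 ]
```

Emit:
step_arm:
  rows: "-0.026 0.02 0 0 5;-0.026 0.02 -0.1 0 5;-0.026 0.02 -0.2 0 5;-0.026 0.02 -0.28 0 5;-0.026 0.02 -0.34 0 5;-0.026 0.02 -0.39 0 5;-0.026 0.02 -0.39 0 5"

```text
time: 41.78
eef_pos: [0.5811, 0.0579, 0.0514]
tcp_rot: [2.326, 2.111, 0.0]
wrist_force: [-4.5, -0.4, 11.2]
finger_gap: 0.131
grip_force: 37.7
```

Emit:
step_arm:
  rows: "0 0 0.01 0 5;0 0 0.01 0 30;0 0 0.01 0 30;0 0 0.3 0 30;0 0 1.5 0 30;0 0 1.5 0 30"

```text
time: 42.52
eef_pos: [0.5843, 0.0578, 0.1307]
tcp_rot: [2.321, 2.106, 0.012]
wrist_force: [0.0, -0.2, 0.2]
finger_gap: 0.348
grip_force: 0.0
```

Emit:
step_arm:
  rows: "-0.6 -1 0 0.4 40;-1.2 -2 0 0.8 40;-1.8 -3 0 1.05 40;-2.4 -4 0 1.05 40;-3 -5 0 1.05 40;-3.6 -6 0 1.05 40;-4.2 -7 0 1.05 40;-4.4 -7.7 0 1.05 40"

```text
time: 43.52
eef_pos: [0.3594, -0.329, 0.1254]
tcp_rot: [2.168, 2.273, -0.0]
wrist_force: [0.8, 0.1, 0.9]
finger_gap: 0.468
grip_force: 0.0
```

Emit:
step_arm:
  rows: "0 0 0 0 40;0 0 0 0 40;0 0 0 0 40"

```text
time: 43.9
eef_pos: [0.3614, -0.326, 0.1251]
tcp_rot: [-2.164, -2.277, -0.0]
wrist_force: [-0.4, -0.4, 0.2]
finger_gap: 0.466
grip_force: 0.0
```

Run:
```python
from h import *
c=camera("wrist"); cf(c);caps(c); print("top"); c=camera("top"); caps(c); print(rowfit(c).round(1))
```

```text
tcp [ 361.5 -326.   125.1] angle -87.08 fingers seen at [ 361.4 -327.2] gap 39.2
cap 4278 fintop z 33.0 [ 358.4 -330.4] [30.4 11.9] 82.0 whole [ 357.6 -333.5] [51.4 48.4] 82.2
top
cap 426 fintop z 67.5 [581.   54.8] [11.7 28.6] 1.0 whole [582.1  55.5] [46. 49.] 84.0
cap 534 fintop z 67.3 [578.2   1.4] [11.7 28.5] 1.1 whole [578.4   2.1] [47.5 47.8] 84.8
cap 545 fintop z 33.4 [ 358.2 -329.5] [29.4 11.9] 80.8 whole [ 358.9 -330.9] [46.5 47.5] 81.2
[[ 587.3  108.2   95.5   36.    35.9]
 [ 571.6  -53.4   95.9   35.6   36. ]
 [ 566.3 -106.9   95.9   35.3   36.3]]
```

Emit:
step_arm:
  rows: "-0.06 -0.065 -0.3 -0.7 40;-0.06 -0.065 -0.6 -1.36 40;-0.06 -0.065 -1.4 -1.36 40;-0.06 -0.065 -1.98 -1.36 40;-0.06 -0.065 -1.98 -1.36 40;-0.06 -0.065 -1.98 -1.36 40"

```text
time: 44.75
eef_pos: [0.3587, -0.3306, 0.027]
tcp_rot: [2.37, 2.06, 0.0]
wrist_force: [-1.3, -0.4, 0.6]
finger_gap: 0.468
grip_force: 0.0
```

Emit:
step_arm:
  rows: "0 0 -0.16 0 40;0 0 -0.16 0 25;0 0 -0.16 0 5;0 0 -0.16 0 5;0 0 -0.16 0 5;0 0 -0.16 0 5"

```text
time: 45.5
eef_pos: [0.3582, -0.3306, 0.0185]
tcp_rot: [2.371, 2.059, 0.0]
wrist_force: [-0.3, 0.6, 6.5]
finger_gap: 0.125
grip_force: 36.6
```

Emit:
step_arm:
  rows: "0 0 1.2 0 5;0 0 2.4 0 5;0.5 1.1 2.65 0.1 5;1 2.2 2.65 0.2 5;1.5 3.3 2.65 0.32 5;2 4.4 2.65 0.32 5;2.5 5.5 2.65 0.32 5;3 6.6 2.65 0.32 5"

```text
time: 46.5
eef_pos: [0.5086, 0.0015, 0.1505]
tcp_rot: [2.325, 2.112, -0.0]
wrist_force: [0.2, -1.5, -1.0]
finger_gap: 0.127
grip_force: 35.9
```

Emit:
step_arm:
  rows: "0.5 1.1 0 0 5;1.1 2.2 0 0 5;1.69 3.3 0 0 5;1.69 3.3 0 0 5;1.69 3.3 0 0 5;1.69 3.3 -0.8 0 5;1.69 3.3 -1.6 0 5;1.69 3.3 -1.6 0 5"

```text
time: 47.5
eef_pos: [0.59, 0.1627, 0.0679]
tcp_rot: [-2.325, -2.107, 0.01]
wrist_force: [1.0, -0.1, 0.6]
finger_gap: 0.127
grip_force: 35.9
```

Run:
```python
from h import *
c=camera("wrist"); save(c,"w10.png"); edge(c);print(get_state()["tcp_rot"])
```

```text
tcp [591.8 163.2  70.3] row-x,y of tcp -0.8 163.3
cap front y 195.5 x [-48.4  21.2] mid -13.64 z [10.9 64.8]
sock 4 z 31 375 x [-39.2  37.9] y [ 6.6 19.7]
sock 5 z 31 2150 x [-39.   37.7] y [-18.1  19.1]
[-2.32622851 -2.1095754   0.00343903]
```

```bash
sed -i 's/max(2)<.045))/max(2)<.045)\&(W[...,2]>tcp[2]-.025))/' h.py
python3 - <<'E'
from h import *
c=camera("wrist"); edge(c)
E
```

```text
tcp [593.  163.6  71.8] row-x,y of tcp 0.3 163.8
cap front y 185.4 x [-23.9  22.5] mid -0.74 z [52.5 67.2]
sock 4 z 31 366 x [-39.1  37.9] y [ 6.7 19.4]
sock 5 z 31 1983 x [-39.1  37.6] y [-18.2  19.1]
```

Emit:
step_arm:
  rows: "0 0 0 0 5;0 0 -0.1 0 5;0 0 -0.2 0 5;0 0 -0.28 0 5;0 0 -0.34 0 5;0 0 -0.39 0 5;0 0 -0.4 0 5"

```text
time: 48.48
eef_pos: [0.5926, 0.1647, 0.0524]
tcp_rot: [2.325, 2.112, 0.001]
wrist_force: [-5.9, -0.7, 16.2]
finger_gap: 0.126
grip_force: 38.0
```

Emit:
step_arm:
  rows: "0 0 0.01 0 5;0 0 0.01 0 30;0 0 0.01 0 30;0 0 0.3 0 30;0 0 1.5 0 30;-1 0.5 2 0 30;-2.2 1 2 0 30;-3.2 1.5 2 0 30"

```text
time: 49.48
eef_pos: [0.4311, 0.2401, 0.1519]
tcp_rot: [2.326, 2.111, 0.003]
wrist_force: [0.7, 0.7, -0.5]
finger_gap: 0.352
grip_force: 0.0
```

Emit:
step_arm:
  rows: "-1 1 0.5 0 30;-1.6 2 0.5 0 30;-1.6 2 0.5 0 30"

```text
time: 49.85
eef_pos: [0.3506, 0.3424, 0.1771]
tcp_rot: [-2.32, -2.118, -0.004]
wrist_force: [0.8, 0.3, -0.3]
finger_gap: 0.35
grip_force: 0.0
```

Run:
```python
from h import *
c=camera("top"); caps(c); print(rowfit(c).round(1)); tray(c); save(c,"t5.png")
s=camera("scene"); save(s,"s5.png"); W=world(s)
cv2.imwrite("pics/m4.png",np.hstack([cv2.resize(cv2.imread("pics/t5.png")[150:420,60:420],(400,300)),cv2.resize(cv2.imread("pics/s5.png")[130:340,230:510],(400,300))]))
```

```text
cap 521 fintop z 67.0 [592.9 164.2] [11.8 28.8] 1.0 whole [593.2 166.7] [50.7 47.3] 84.9
cap 432 fintop z 67.6 [581.   54.8] [11.7 28.6] 1.0 whole [581.4  55.5] [45.8 47.6] 83.7
cap 536 fintop z 67.3 [578.2   1.4] [11.7 28.5] 1.1 whole [578.3   2.2] [47.5 47.5] 84.8
[[ 587.2  108.1   95.7   35.8   36.1]
 [ 572.   -53.4   95.7   35.9   35.1]
 [ 566.6 -106.7   95.7   35.8   35.9]]
tray ((383.8298645019531, 339.63128662109375), (154.3375244140625, 199.35055541992188), 88.42973327636719)
```

View pics/m4.png

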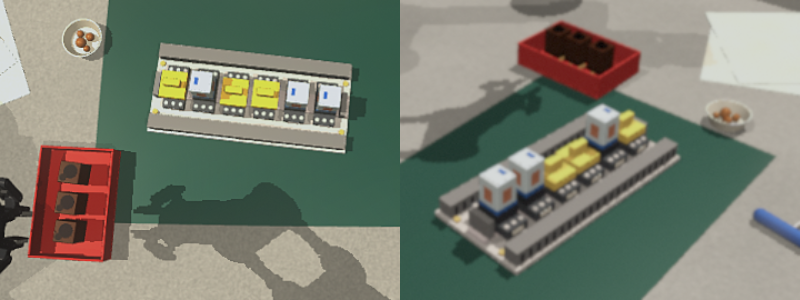

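The views show three burnt relays in the tray, all clear relays home at 95.7 mm, and all three caps level and flush on sockets 2, 3 and 5. Handing in.

```bash
python3 -c "
from h import *
print(sign_off())"
```

```text
the job is handed in; nothing more can be done
None
```

The job is done and handed in: three burnt relays are in the red tray, both crept-up clear relays are pushed home, and yellow caps sit flush on the three open sockets (2, 3 and 5); one push peaked at 45.6 N at the wrist (fingertips only), and I saw no socket left raised.

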